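# Changeover kits for the bowl sealer

### The job

Make up the two changeover kits for the bowl sealer: the large ring and the short stout post go in the kit tray with two compartments; the small ring, the tall slim post and the three-lobed knob go in the tray with three. Stand each part upright on the tray floor in a compartment of its own, setting it down rather than dropping it. Leave the paper bowl, the jar and the carton where they stand.

Things in the scene. Friction and masses are not known exactly. Their poses are not given: they have to be found in the camera images.
- large_ring_mid (a point): large ring: plain steel ring (short tube) standing on end, outside diameter 56 mm, bore 42 mm, 42 mm high, about 120 g. The point is on its upright axis, half-way up (21 mm above its underside); z up. It stands loose on the table.
- small_ring_mid (a point): small ring: plain steel ring standing on end, outside diameter 40 mm, bore 26 mm, 42 mm high, about 80 g. The point is on its upright axis, half-way up (21 mm above its underside); z up. It stands loose on the table.
- short_post_mid (a point): short stout post: solid aluminium cylinder standing upright, diameter 34 mm, 42 mm high, with a small dark screw hole marked in its top, about 100 g. The point is on its upright axis, half-way up (21 mm above its underside); z up. It stands loose on the table.
- tall_post_mid (a point): tall slim post: aluminium round post standing upright, diameter 22 mm, 66 mm high, on a foot flange of diameter 30 mm and 6 mm thick, about 90 g. The point is on its upright axis, half-way up (33 mm above its underside); z up. It stands loose on the table.
- lobed_knob_mid (a point): three-lobed knob: black plastic, standing with its round hub upright; the hub has diameter 26 mm and is 42 mm high in all; three flat lobes 9 mm thick spread from its foot to 30 mm from the axis; a small brass insert shows in the top; about 70 g; grip the hub above the lobes. The point is on its upright axis, half-way up (21 mm above its underside); z up. It stands loose on the table.
- tray_two: two-compartment kit tray: open white plastic tray fixed to the table, 164 mm long (its x) by 84 mm wide (its y), 14 mm high, walls and partitions 4 mm, floor 4 mm thick. It has two equal square compartments of 76 x 76 mm in a row along its x axis, their centres at x = +40 and -40 mm, y = 0. The origin is the centre of its underside, on the table; z up.
- tray_three: three-compartment kit tray: open white plastic tray fixed to the table, 244 mm long (its x) by 84 mm wide (its y), 14 mm high, walls and partitions 4 mm, floor 4 mm thick. It has three equal square compartments of 76 x 76 mm in a row along its x axis, their centres at x = -80, 0 and +80 mm, y = 0. The origin is the centre of its underside, on the table; z up.
- paper_bowl: bystander: an empty cream paper bowl, rim diameter 82 mm, 46 mm high, standing loose among the parts. Origin at the centre of its underside; z up.
- grease_jar: bystander: a closed white plastic jar, diameter 48 mm, 50 mm high, standing loose among the parts. Origin at the centre of its underside; z up.
- carton: bystander: a small closed cardboard carton, 55 (its x) x 42 (its y) x 40 mm high, loose among the parts. Origin at the centre of its underside; z up.
Not all that is in view belongs to the job. Leave any green or pink look-alike of the part that bears lobed_knob_mid alone. What is shaped like the tray_two but yellow is not meant.

How it is judged:
At the end, for the whole second after the job is handed in: Large ring and short post in the two-compartment tray; small ring, tall post and knob in the other; one to a compartment, any arrangement; centres within 30 mm in tray x and y of the compartment centre, on the floor within 3 mm, upright within 0.12 rad, under 0.02 m/s, let go (y of large_ring_mid in the frame of tray_two between -0.03 and 0.03 m and z of large_ring_mid in the frame of tray_two between 0.022 and 0.028 m and angle between each of large_ring_mid, short_post_mid, small_ring_mid, tall_post_mid, lobed_knob_mid's own z axis and vertical below 0.12 rad and linear speed of each of large_ring, short_post, small_ring, tall_post, lobed_knob below 0.02 m/s and contact force between the fingers and large_ring below 0.05 N and y of short_post_mid in the frame of tray_two between -0.03 and 0.03 m and z of short_post_mid in the frame of tray_two between 0.022 and 0.028 m and contact force between the fingers and short_post below 0.05 N and ((x of large_ring_mid in the frame of tray_two between -0.07 and -0.01 m and x of short_post_mid in the frame of tray_two between 0.01 and 0.07 m) or (x of large_ring_mid in the frame of tray_two between 0.01 and 0.07 m and x of short_post_mid in the frame of tray_two between -0.07 and -0.01 m)) and y of small_ring_mid in the frame of tray_three between -0.03 and 0.03 m and z of small_ring_mid in the frame of tray_three between 0.022 and 0.028 m and contact force between the fingers and small_ring below 0.05 N and y of tall_post_mid in the frame of tray_three between -0.03 and 0.03 m and z of tall_post_mid in the frame of tray_three between 0.034 and 0.04 m and contact force between the fingers and tall_post below 0.05 N and y of lobed_knob_mid in the frame of tray_three between -0.03 and 0.03 m and z of lobed_knob_mid in the frame of tray_three between 0.022 and 0.028 m and contact force between the fingers and lobed_knob below 0.05 N and ((x of small_ring_mid in the frame of tray_three between -0.11 and -0.05 m and x of tall_post_mid in the frame of tray_three between -0.03 and 0.03 m and x of lobed_knob_mid in the frame of tray_three between 0.05 and 0.11 m) or (x of small_ring_mid in the frame of tray_three between -0.11 and -0.05 m and x of tall_post_mid in the frame of tray_three between 0.05 and 0.11 m and x of lobed_knob_mid in the frame of tray_three between -0.03 and 0.03 m) or (x of small_ring_mid in the frame of tray_three between -0.03 and 0.03 m and x of tall_post_mid in the frame of tray_three between -0.11 and -0.05 m and x of lobed_knob_mid in the frame of tray_three between 0.05 and 0.11 m) or (x of small_ring_mid in the frame of tray_three between -0.03 and 0.03 m and x of tall_post_mid in the frame of tray_three between 0.05 and 0.11 m and x of lobed_knob_mid in the frame of tray_three between -0.11 and -0.05 m) or (x of small_ring_mid in the frame of tray_three between 0.05 and 0.11 m and x of tall_post_mid in the frame of tray_three between -0.11 and -0.05 m and x of lobed_knob_mid in the frame of tray_three between -0.03 and 0.03 m) or (x of small_ring_mid in the frame of tray_three between 0.05 and 0.11 m and x of tall_post_mid in the frame of tray_three between -0.03 and 0.03 m and x of lobed_knob_mid in the frame of tray_three between -0.11 and -0.05 m))); the robot touches nothing.
It fails at once if the paper bowl, the jar or the carton is moved more than 25 mm or tipped more than 0.3 rad (distance of any of paper_bowl, grease_jar, carton from where it was at the start of the episode above 0.025 m or angle between any of paper_bowl, grease_jar, carton's own z axis and vertical above 0.3 rad).
It fails at once if a part is dropped or thrown: faster than 0.7 m/s with no finger on it (a fall of about 25 mm) ((linear speed of large_ring above 0.7 m/s and contact force between the fingers and large_ring below 0.05 N) or (linear speed of small_ring above 0.7 m/s and contact force between the fingers and small_ring below 0.05 N) or (linear speed of short_post above 0.7 m/s and contact force between the fingers and short_post below 0.05 N) or (linear speed of tall_post above 0.7 m/s and contact force between the fingers and tall_post below 0.05 N) or (linear speed of lobed_knob above 0.7 m/s and contact force between the fingers and lobed_knob below 0.05 N)).
It also fails if it takes over 128 s, if anything falls off the work surface, if the arm or the gripper's body presses on something with over 40 N, if the wrist force passes 120 N, or if a joint passes its speed limit or range.

### The arm

A 6-joint arm with a two-finger parallel gripper is mounted at the origin on the work surface. World frame = base frame: x ahead of the robot, y to its left, z up, the work surface at z = 0. Lengths are in m, angles in rad, forces in N, time in s.
With the tool pointing down it reaches from about 0.35 to 0.85 m from the base axis. Payload 8.1 kg.
Tool frame: the origin (TCP) lies midway between the tips of the shut fingers; the grasp point (between the pads) lies 19 mm behind it; z points along the fingers, y is the direction in which the jaws open and shut (so a half turn about z gives the same grasp; the last joint's range is limited). The gripper opens to 85 mm and grips with 20 to 120 N. Pads are 22 mm wide; open, the fingers measure 114 mm over their backs; the gripper's body (76 mm by 85 mm) begins 54 mm behind the grasp point. The pads swing forward as they close: fully open they stand 13 mm farther back than shut.
Start: joints at [1.103, 0.13, 1.488, -0, 1.523, -0.085], TCP at [0.224, 0.557, 0.231] pointing down, gripper open.
Joint ranges: [-2.96, 2.96], [-0.89, 2.26], [0.02, 2.5], [-1.34, 4.48], [0, 2.73], [-2.66, 2.66]. Speed limits (rad/s): [2.39, 2.39, 2.79, 3.14, 3.14, 3.14].

### API

Orientations are given as [roll, pitch, yaw] about the fixed x, y, z axes, in that order (R = Rz(yaw) Ry(pitch) Rx(roll)).
In Python, from cell import robot gives the robot as it stands. The module is installed in compiled form; this text tells all that it offers.
- The arm moves only by the tool arm_command, never from a script. Its argument "increments" is a list of rows, each a list of 3 entries, a list of its own where there are three numbers: the opening, from 0 (shut) to 1 (fully open), then the shift along the tool's x, y, z in mm, then the turn, a rotation vector about the tool's x, y, z in rad. In form: [[hand, [tx, ty, tz], [rx, ry, rz]], ...]. A call has 1 to 20 rows; each row is the pose to reach, as a shift and turn from the pose commanded when the call began, along the tool's axes at that moment; what a row does not reach only later rows make up. A row lasts 1/12 s, in which the tool goes at most 41.7 mm and 7.16 degrees, less where a joint would pass 70% of its speed; a pose out of reach is approached as far as the arm can. A call with a gripper value outside its range is refused whole. The fingers move at their own pace and stop on an object; the grip force is fixed at half the most. Time passes only in rows, so rows that repeat a pose let the fingers close. It gives the time, the measured TCP pose, the force and the opening at its end, in the units of the state.
- robot.observe(): the state, without advancing time (a new reading comes with each control period).
- robot.get_image(name): name is "scene" or "top" or "wrist"; returns a dict with "img" (420x560x3 uint8, red, green, blue), "depth" (420x560 float32, m along the optical axis (not along the pixel's ray), 0 where there is no reading), "mtx" (3x3 intrinsics, pixels), "R" (3x3) and "t" (3): a world point X has camera coordinates R X + t. Camera axes: x right, y down, z forward; pixel columns grow to the right and rows downward; lengths in m; the calibration is good to about 2 mm. A picture is of the moment at which its call begins.
- robot.close_job(): hands the job in, once; it reports no verdict.
The state is a dict: "t": time; "q": joint angles; "joint_vel": joint speeds; "effort": joint torques, N m; "ee_pos": TCP position; "tool_rot": TCP orientation; "ft_force": force on the tool from outside, world axes, zero at the start; "moment": the same for the moment, N m; "width": finger opening in m.
Only numpy, scipy, OpenCV 4.12 (cv2) and the standard library are available. Lean on these libraries where they do the work, as an engineer would, in place of code of your own. Each camera call takes 0.05 s, during which the arm holds its last target.

## Working session

There is one attempt and no reset: what is moved stays moved. The work goes in short steps, Python scripts to look and compute and a tool call to move; the robot and the scene stay as the last step left them, time stands still between calls to the robot, and variables do not carry over. Pictures are saved under pics/ and viewed, and the job is handed in when it is done.

Besides the shell and the picture viewer there is one more tool, called as a command line: name --argument value ..., lists and objects as JSON in quotes. arm_command: Moves the arm, as the interface text tells. Its arguments: {"type":"object","properties":{"increments":{"type":"array"}},"required":["increments"]}

```bash
mkdir -p pics; python3 - <<'E'
from cell import robot
import cv2
print(robot.observe())
for n in("scene","top"):
    d=robot.get_image(n); cv2.imwrite(f"pics/{n}0.png",d["img"][:,:,::-1]); print(n,d["mtx"],d["R"],d["t"])
E
```

```text
{'t': 0.0, 'q': array([ 1.10260116e+00,  1.31187716e-01,  1.48926728e+00, -3.38714441e-05,
        1.52299526e+00, -8.53952957e-02]), 'joint_vel': array([-0.00051414, -0.00027274,  0.00100704,  0.00158815, -0.00087598,
       -0.00034464]), 'effort': array([-1.82166226e-03, -5.69415450e+01, -5.00544298e+01, -4.16120429e-04,
        1.52724527e-02,  2.69598637e-07]), 'ee_pos': array([0.22385257, 0.55608969, 0.23023516]), 'tool_rot': array([-3.13973894e+00, -1.24731192e-04,  2.75879432e+00]), 'ft_force': array([-0.05932929, -0.8816778 , -0.35325876]), 'moment': array([-0.01307117,  0.04648583,  0.03148473]), 'width': 0.08555642823850373}
scene [[450.6949964    0.         282.06321096]
 [  0.         450.6949964  210.6248749 ]
 [  0.           0.           1.        ]] [[ 0.86867331  0.49504096  0.01846965]
 [ 0.3186917  -0.529903   -0.78589975]
 [-0.37926544  0.68857626 -0.61807804]] [-0.48158077 -0.11613811  1.23194937]
top [[525.20543497   0.         279.69479796]
 [  0.         525.20543497 208.29914583]
 [  0.           0.           1.        ]] [[ 0.02555484 -0.99967199 -0.0016895 ]
 [-0.99748692 -0.02538719 -0.06614638]
 [ 0.0660818   0.00337561 -0.9978085 ]] [-0.02105236  0.54837034  1.2233514 ]
```

View pics/top0.png

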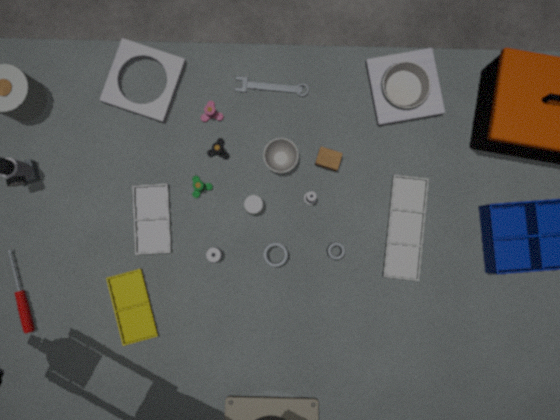

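View pics/scene0.png

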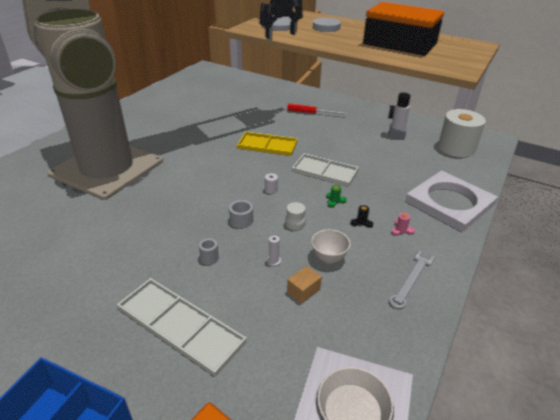

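```bash
cat > h.py <<'E'
import numpy as np,cv2
from cell import robot
def world(d):
    K=d["mtx"];z=d["depth"].astype(float);v,u=np.indices(z.shape)
    P=np.stack([(u-K[0,2])/K[0,0]*z,(v-K[1,2])/K[1,1]*z,z],-1)
    return (P-d["t"])@d["R"]
def pix2w(d,u,v,z):
    K=d["mtx"];r=d["R"].T@np.array([(u-K[0,2])/K[0,0],(v-K[1,2])/K[1,1],1]);c=-d["R"].T@d["t"]
    return c+r*(z-c[2])/r[2]
def w2pix(d,X):
    c=d["R"]@np.array(X)+d["t"];p=d["mtx"]@c;return p[:2]/p[2]
E
python3 - <<'E'
from h import *
d=robot.get_image("top");W=world(d);im=d["img"]
np.savez("top0.npz",**d)
m=((W[...,2]>0.006)&(d["depth"]>0)).astype(np.uint8)
m[:, :95]=0;m[:,450:]=0;m[340:]=0;m[:40]=0
n,l,s,c=cv2.connectedComponentsWithStats(m)
for i in range(1,n):
    if s[i,4]<25: continue
    p=W[l==i];h=p[:,2].max();t=p[p[:,2]>np.percentile(p[:,2],90)-.006]
    print(i,c[i].round(1),s[i,4],"zmax",h.round(4),"topxy",((t[:,:2].max(0)+t[:,:2].min(0))/2).round(4),"ext",np.ptp(t[:,:2],axis=0).round(3),im[l==i].mean(0).round())
cv2.imwrite("pics/c1.png",cv2.resize(im[90:270,180:360,::-1],None,fx=4,fy=3.3,interpolation=cv2.INTER_CUBIC))
E
```

```text
2 [142.2  79.9] 2867 zmax 0.0333 topxy [0.8472 0.3309] ext [0.196 0.199] [129. 129. 131.]
14 [404.9  85.6] 3474 zmax 0.04 topxy [ 0.8502 -0.2982] ext [0.186 0.188] [126. 125. 127.]
68 [266.2  86.2] 370 zmax 0.0144 topxy [0.8493 0.0239] ext [0.039 0.174] [114. 118. 121.]
168 [210.6 112.1] 239 zmax 0.0486 topxy [0.776  0.1646] ext [0.025 0.024] [121.  83.  95.]
279 [218.  149.4] 242 zmax 0.0484 topxy [0.686  0.1432] ext [0.025 0.023] [49. 47. 43.]
281 [280.1 154.4] 766 zmax 0.0536 topxy [ 0.6713 -0.0048] ext [0.081 0.079] [106. 104. 101.]
306 [328.  158.8] 464 zmax 0.0471 topxy [ 0.6681 -0.1172] ext [0.052 0.06 ] [116.  92.  65.]
399 [405.5 228. ] 806 zmax 0.0219 topxy [ 0.512 -0.306] ext [0.248 0.104] [121. 122. 122.]
402 [199.3 186.5] 247 zmax 0.0481 topxy [0.5967 0.1856] ext [0.024 0.026] [57. 98. 60.]
432 [151.2 219.9] 665 zmax 0.0209 topxy [0.5163 0.2977] ext [0.168 0.098] [125. 125. 126.]
483 [310.  197.3] 104 zmax 0.0711 topxy [ 0.5754 -0.0778] ext [0.019 0.019] [120. 120. 122.]
497 [253.5 204.9] 325 zmax 0.0565 topxy [0.5551 0.0546] ext [0.042 0.042] [131. 131. 132.]
751 [274.6 254.9] 215 zmax 0.0479 topxy [0.4403 0.002 ] ext [0.053 0.053] [113. 116. 119.]
753 [335.5 250.7] 172 zmax 0.0468 topxy [ 0.4519 -0.1395] ext [0.037 0.038] [102. 105. 108.]
784 [213.7 254.5] 184 zmax 0.0481 topxy [0.4365 0.1438] ext [0.03  0.033] [128. 128. 130.]
858 [130.8 303.8] 619 zmax 0.0218 topxy [0.3155 0.3345] ext [0.164 0.125] [123. 115.  39.]
```

View pics/c1.png

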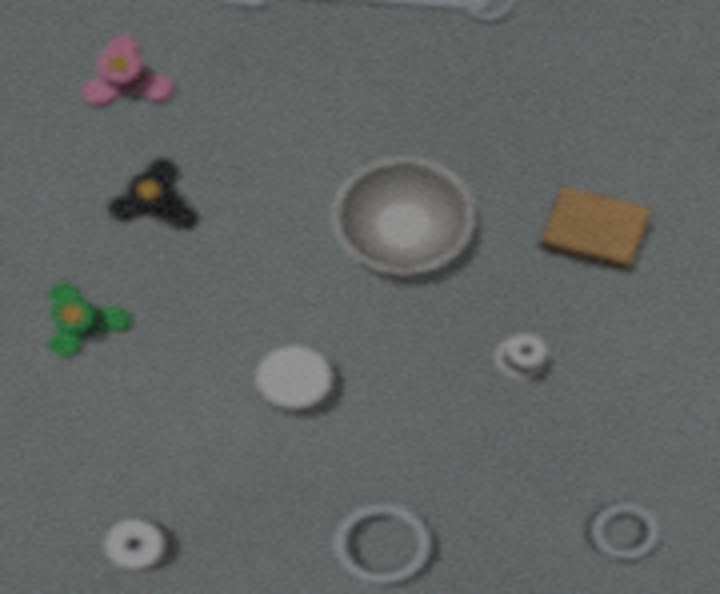

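```bash
python3 - <<'E'
from h import *
d=dict(np.load("top0.npz"));im=d["img"];s=robot.get_image("scene")
W=world(d);valid=(d["depth"]>0)
tab=W[200:240,210:240].reshape(-1,3);print("table z",np.median(tab[:,2]))
for nm,(x0,x1,y0,y1) in dict(two=(125,180,175,265),three=(375,440,165,290)).items():
    g=cv2.cvtColor(cv2.resize(im[y0:y1,x0:x1],None,fx=4,fy=4,interpolation=cv2.INTER_CUBIC),cv2.COLOR_RGB2GRAY)
    th,m=cv2.threshold(g,0,255,cv2.THRESH_OTSU)
    c=max(cv2.findContours(m,0,2)[0],key=cv2.contourArea)
    pts=np.array([pix2w(d,(p[0]+.5)/4-.5+x0,(p[1]+.5)/4-.5+y0,0.014)[:2] for p in cv2.convexHull(c)[:,0]])
    r=cv2.minAreaRect((pts*1000).astype(np.float32));print(nm,r)
parts=dict(knob=(.686,.1432,.042),tall=(.5754,-.0778,.066),lring=(.4403,.002,.042),sring=(.4519,-.1395,.042),short=(.4365,.1438,.042),two=(.5163,.2977,.014),three=(.512,-.306,.014))
v=cv2.resize(s["img"],None,fx=2,fy=2,interpolation=cv2.INTER_CUBIC)[:,:,::-1].copy()
for k,X in parts.items():
    p=w2pix(s,X)*2+.5;print(k,p/2);cv2.drawMarker(v,tuple(int(a) for a in p),(0,0,255),0,8,1)
cv2.imwrite("pics/s1.png",v[240:740,220:940])
E
```

```text
table z 0.00023566750783328032
two ((517.2307739257812, 297.1659240722656), (164.8898162841797, 83.45790100097656), 4.651589870452881)
three ((512.513671875, -306.9747009277344), (84.38186645507812, 244.5891876220703), 84.99922180175781)
knob [362.57501976 208.11072605]
tall [272.97859242 238.61898805]
lring [240.1459873  206.59233209]
sring [206.77198885 243.90942528]
short [270.27224841 176.76515353]
two [324.20142792 166.86394496]
three [178.75791499 320.01191136]
```

View pics/s1.png

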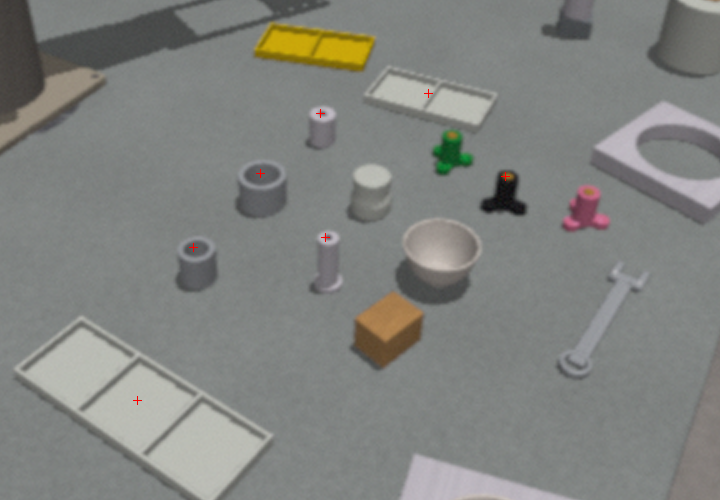

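arm_command --increments '[[1, [-351, -303, 81], [0, 0, -0.383]], [1, [-351, -303, 81], [0, 0, -0.383]], [1, [-351, -303, 81], [0, 0, -0.383]], [1, [-351, -303, 81], [0, 0, -0.383]], [1, [-351, -303, 81], [0, 0, -0.383]], [1, [-351, -303, 81], [0, 0, -0.383]], [1, [-351, -303, 81], [0, 0, -0.383]], [1, [-351, -303, 81], [0, 0, -0.383]], [1, [-351, -303, 81], [0, 0, -0.383]], [1, [-351, -303, 81], [0, 0, -0.383]], [1, [-351, -303, 81], [0, 0, -0.383]], [1, [-351, -303, 81], [0, 0, -0.383]], [1, [-351, -303, 81], [0, 0, -0.383]], [1, [-351, -303, 81], [0, 0, -0.383]], [1, [-351, -303, 81], [0, 0, -0.383]], [1, [-351, -303, 81], [0, 0, -0.383]]]'

```text
t: 1.53
ee_pos: [0.4362, 0.1455, 0.1505]
tool_rot: [3.141, 0.0, -3.14]
ft_force: [-0.5, -0.0, 0.3]
width: 0.0854
```

```bash
python3 - <<'E'
from h import *
print(robot.observe()["q"])
d=robot.get_image("wrist");cv2.imwrite("pics/w1.png",d["img"][:,:,::-1]);print(d["R"],d["t"],w2pix(d,(.4365,.1438,.042)))
E
```

```text
[ 2.10130525e-01 -2.05291859e-01  1.96438898e+00  3.49126975e-04
  1.38219115e+00 -1.36232720e+00]
[[-1.37261467e-03  9.99999058e-01  1.74626397e-05]
 [ 9.64395132e-01  1.31912594e-03  2.64462264e-01]
 [ 2.64461992e-01  3.79845668e-04 -9.64396034e-01]] [-0.14399722 -0.4337377   0.18463834] [279.18908467 202.95765802]
```

View pics/w1.png

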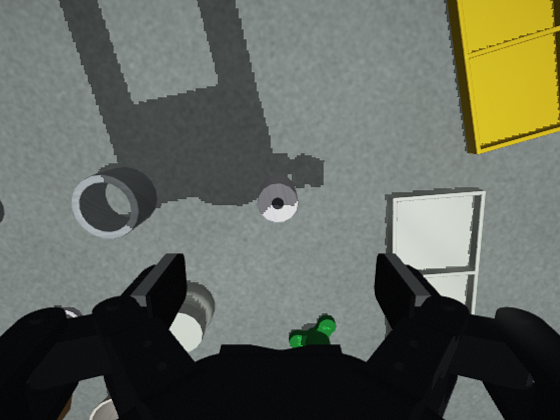

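arm_command --increments '[[1, [0, -1, 35], [0, 0, 0]], [1, [0, -1, 70], [0, 0, 0]], [1, [0, -1, 100], [0, 0, 0]], [1, [0, -1, 125], [0, 0, 0]], [1, [0, -1, 138], [0, 0, 0]], [1, [0, -1, 140], [0, 0, 0]], [1, [0, -1, 140], [0, 0, 0]], [0, [0, -1, 140], [0, 0, 0]], [0, [0, -1, 140], [0, 0, 0]], [0, [0, -1, 140], [0, 0, 0]], [0, [0, -1, 140], [0, 0, 0]], [0, [0, -1, 140], [0, 0, 0]], [0, [0, -1, 140], [0, 0, 0]], [0, [0, -1, 140], [0, 0, 0]], [0, [0, -1, 140], [0, 0, 0]]]'

```text
t: 2.83
ee_pos: [0.4374, 0.1436, 0.0116]
tool_rot: [3.141, 0.002, -3.142]
ft_force: [-3.7, -0.2, 6.6]
width: 0.0323
```

arm_command --increments '[[0, [0, 0, -10], [0, 0, 0]], [0, [0, 0, -35], [0, 0, 0]], [0, [0, 0, -70], [0, 0, 0]], [0, [-10, 40, -90], [0, 0, 0]], [0, [-20, 75, -90], [0, 0, 0]], [0, [-30, 112, -90], [0, 0, 0]], [0, [-40, 145, -90], [0, 0, 0]], [0, [-40, 150, -90], [0, 0, 0]], [0, [-40, 150, -90], [0, 0, 0]], [0, [-40, 150, -90], [0, 0, 0]], [0, [-40, 150, -60], [0, 0, 0]], [0, [-40, 150, -35], [0, 0, 0]], [0, [-40, 150, -20], [0, 0, 0]], [0, [-40, 150, -20], [0, 0, 0]], [0, [-40, 150, -20], [0, 0, 0]]]'

```text
t: 4.08
ee_pos: [0.4756, 0.2918, 0.0298]
tool_rot: [-3.14, -0.002, 3.14]
ft_force: [-0.2, 0.5, 0.5]
width: 0.0324
```

```bash
python3 - <<'E'
from h import *
d=robot.get_image("wrist");cv2.imwrite("pics/w2.png",d["img"][:,:,::-1])
print(robot.observe()["ft_force"])
E
```

```text
[0.11405152 1.11242654 0.05336997]
```

View pics/w2.png

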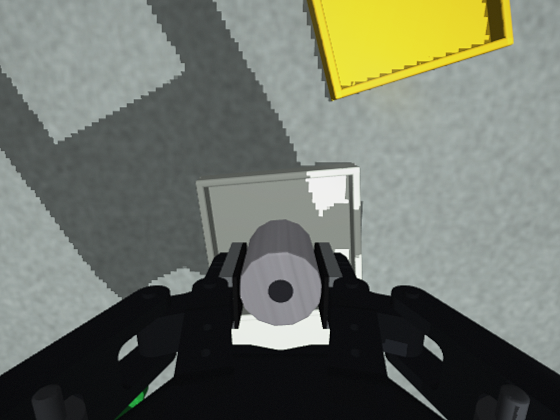

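arm_command --increments '[[0, [0, 1, 4], [0, 0, 0]], [0, [0, 1, 8], [0, 0, 0]], [0, [0, 1, 11], [0, 0, 0]], [0, [0, 1, 13], [0, 0, 0]], [0, [0, 1, 14], [0, 0, 0]], [0, [0, 1, 14], [0, 0, 0]], [0, [0, 1, 14], [0, 0, 0]], [0, [0, 1, 14], [0, 0, 0]]]'

```text
t: 4.8
ee_pos: [0.4765, 0.2945, 0.0164]
tool_rot: [3.142, 0.0, -3.141]
ft_force: [0.7, 1.0, 0.0]
width: 0.0325
```

arm_command --increments '[[0, [0, 0, 1], [0, 0, 0]], [0, [0, 0, 1], [0, 0, 0]], [0.5, [0, 0, 1], [0, 0, 0]], [0.65, [0, 0, 1], [0, 0, 0]], [0.65, [0, 0, 1], [0, 0, 0]], [0.65, [0, 0, 1], [0, 0, 0]], [0.65, [0, 0, 1], [0, 0, 0]], [0.65, [0, 0, -5], [0, 0, 0]], [0.65, [0, 0, -25], [0, 0, 0]], [1, [0, 0, -60], [0, 0, 0]], [1, [0, 0, -100], [0, 0, 0]], [1, [0, 0, -100], [0, 0, 0]], [1, [0, 0, -100], [0, 0, 0]]]'

```text
t: 5.88
ee_pos: [0.479, 0.2957, 0.1206]
tool_rot: [3.138, 0.007, -3.141]
ft_force: [0.4, 0.2, -0.3]
width: 0.0855
```

```bash
python3 - <<'E'
from h import *
d=robot.get_image("wrist");cv2.imwrite("pics/w3.png",d["img"][:,:,::-1])
print(robot.observe()["ee_pos"])
E
```

```text
[0.47750942 0.29492157 0.11809175]
```

View pics/w3.png

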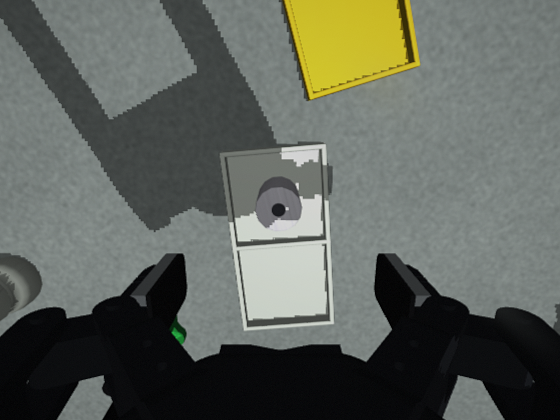

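arm_command --increments '[[1, [5, -40, 0], [0, 0, 0]], [1, [10, -80, 0], [0, 0, 0]], [1, [15, -120, 0], [0, 0, 0]], [1, [20, -160, 0], [0, 0, 0]], [1, [25, -200, 0], [0, 0, 0]], [1, [30, -240, 0], [0, 0, 0]], [1, [37, -275, 0], [0, 0, 0]], [1, [37, -293, 0], [0, 0, 0]], [1, [37, -293, 0], [0, 0, 0]], [1, [37, -293, 0], [0, 0, 0]], [1, [37, -293, 20], [0, 0, 0]], [1, [37, -293, 20], [0, 0, 0]]]'

```text
t: 6.93
ee_pos: [0.4373, 0.0026, 0.0929]
tool_rot: [3.141, -0.005, -3.141]
ft_force: [-1.8, -0.7, -1.0]
width: 0.0853
```

```bash
python3 - <<'E'
from h import *
d=robot.get_image("wrist");cv2.imwrite("pics/w4.png",d["img"][:,:,::-1])
print(robot.observe()["ee_pos"],w2pix(d,(.4403,.002,.042)))
E
```

```text
[0.43742804 0.00267222 0.09397286] [280.62651362 230.42205606]
```

View pics/w4.png

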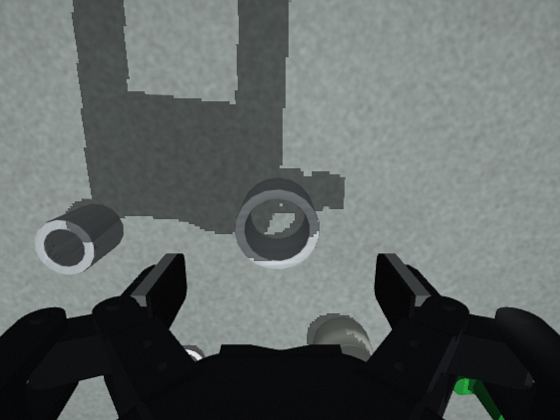

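arm_command --increments '[[1, [-2, -2, 30], [0, 0, 0]], [1, [-2, -2, 55], [0, 0, 0]], [1, [-2, -2, 75], [0, 0, 0]], [1, [-2, -2, 85], [0, 0, 0]], [1, [-2, -2, 86], [0, 0, 0]], [1, [-2, -2, 86], [0, 0, 0]], [1, [-2, -2, 86], [0, 0, 0]], [0, [-2, -2, 86], [0, 0, 0]], [0, [-2, -2, 86], [0, 0, 0]], [0, [-2, -2, 86], [0, 0, 0]], [0, [-2, -2, 86], [0, 0, 0]], [0, [-2, -2, 86], [0, 0, 0]], [0, [-2, -2, 86], [0, 0, 0]]]'

```text
t: 8.07
ee_pos: [0.4427, -0.0007, 0.012]
tool_rot: [-3.142, 0.002, -3.142]
ft_force: [-4.2, 0.8, 11.8]
width: 0.0548
```

arm_command --increments '[[0, [0, 0, -10], [0, 0, 0]], [0, [0, 0, -35], [0, 0, 0]], [0, [0, 0, -70], [0, 0, 0]], [0, [-5, 20, -95], [0, 0, 0]], [0, [-15, 55, -95], [0, 0, 0]], [0, [-30, 90, -95], [0, 0, 0]], [0, [-45, 125, -95], [0, 0, 0]], [0, [-60, 160, -95], [0, 0, 0]], [0, [-75, 195, -95], [0, 0, 0]], [0, [-90, 230, -95], [0, 0, 0]], [0, [-105, 265, -95], [0, 0, 0]], [0, [-115, 290, -95], [0, 0, 0]], [0, [-115, 301, -95], [0, 0, 0]], [0, [-115, 301, -95], [0, 0, 0]], [0, [-115, 301, -95], [0, 0, 0]], [0, [-115, 301, -60], [0, 0, 0]], [0, [-115, 301, -35], [0, 0, 0]], [0, [-115, 301, -20], [0, 0, 0]], [0, [-115, 301, -20], [0, 0, 0]], [0, [-115, 301, -20], [0, 0, 0]]]'

```text
t: 9.73
ee_pos: [0.5555, 0.2987, 0.0297]
tool_rot: [-3.14, -0.002, 3.14]
ft_force: [0.5, -0.4, -0.2]
width: 0.0547
```

```bash
python3 - <<'E'
from h import *
d=robot.get_image("wrist");cv2.imwrite("pics/w5.png",d["img"][:,:,::-1])
o=robot.observe();print(o["ee_pos"],o["ft_force"])
E
```

```text
[0.55681246 0.29946713 0.03131695] [ 0.14958321  0.56693432 -1.33292719]
```

View pics/w5.png

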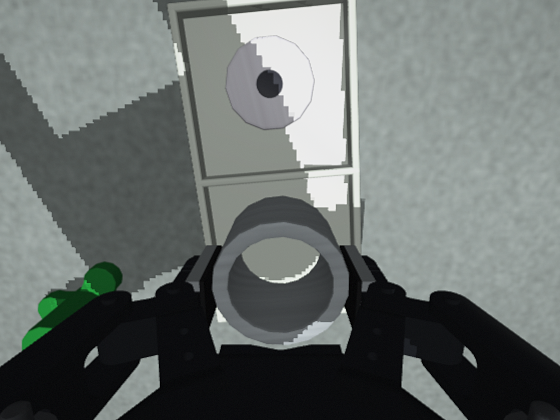

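arm_command --increments '[[0, [0, 0, 4], [0, 0, 0]], [0, [0, 0, 8], [0, 0, 0]], [0, [0, 0, 11], [0, 0, 0]], [0, [0, 0, 13], [0, 0, 0]], [0, [0, 0, 14], [0, 0, 0]], [0, [0, 0, 14], [0, 0, 0]], [0, [0, 0, 14], [0, 0, 0]], [0, [0, 0, 14], [0, 0, 0]]]'

```text
t: 10.45
ee_pos: [0.5566, 0.3005, 0.0164]
tool_rot: [3.142, 0.0, -3.141]
ft_force: [0.3, -0.2, -1.2]
width: 0.0549
```

arm_command --increments '[[0, [0, 0, 1], [0, 0, 0]], [0, [0, 0, 1], [0, 0, 0]], [0.7, [0, 0, 1], [0, 0, 0]], [0.85, [0, 0, 1], [0, 0, 0]], [0.85, [0, 0, 1], [0, 0, 0]], [0.85, [0, 0, 1], [0, 0, 0]], [0.85, [0, 0, 1], [0, 0, 0]], [0.85, [0, 0, -5], [0, 0, 0]], [0.85, [0, 0, -25], [0, 0, 0]], [1, [0, 0, -60], [0, 0, 0]], [1, [0, 0, -100], [0, 0, 0]], [1, [0, 0, -100], [0, 0, 0]], [1, [0, 0, -100], [0, 0, 0]]]'

```text
t: 11.53
ee_pos: [0.5592, 0.3016, 0.1212]
tool_rot: [3.138, 0.007, -3.141]
ft_force: [0.5, -0.5, -1.0]
width: 0.0856
```

```bash
python3 - <<'E'
from h import *
d=robot.get_image("wrist");cv2.imwrite("pics/w6.png",d["img"][:,:,::-1])
print(robot.observe()["ee_pos"])
E
```

```text
[0.55760544 0.30093647 0.1183645 ]
```

View pics/w6.png

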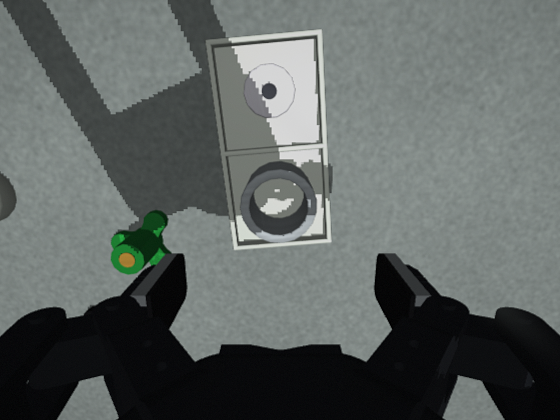

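arm_command --increments '[[1, [-25, -30, 0], [0, 0, 0]], [1, [-50, -60, 0], [0, 0, 0]], [1, [-75, -90, 0], [0, 0, 0]], [1, [-100, -120, 0], [0, 0, 0]], [1, [-120, -145, 0], [0, 0, 0]], [1, [-128, -157, 0], [0, 0, 0]], [1, [-128, -157, 0], [0, 0, 0]], [1, [-128, -157, 10], [0, 0, 0]], [1, [-128, -157, 10], [0, 0, 0]], [1, [-128, -157, 10], [0, 0, 0]]]'

```text
t: 12.42
ee_pos: [0.6823, 0.1449, 0.1041]
tool_rot: [-3.141, -0.004, -3.14]
ft_force: [0.0, 0.1, -0.4]
width: 0.0853
```

```bash
python3 - <<'E'
from h import *
d=robot.get_image("wrist");cv2.imwrite("pics/w7.png",d["img"][:,:,::-1])
print(robot.observe()["ee_pos"],w2pix(d,(.686,.1432,.042)))
E
```

```text
[0.68290866 0.14498657 0.10498319] [279.07784534 225.68953674]
```

View pics/w7.png

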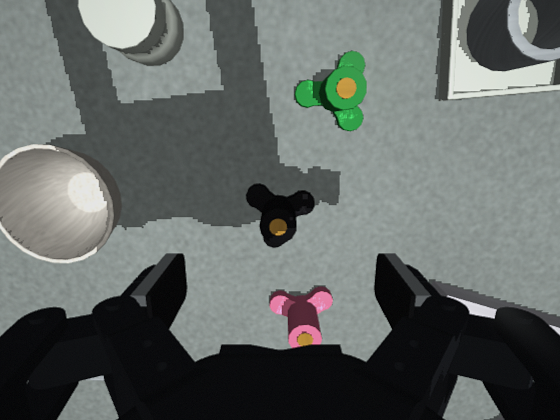

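arm_command --increments '[[1, [0, -1, 30], [0, 0, 0]], [1, [0, -1, 55], [0, 0, 0]], [1, [0, -1, 75], [0, 0, 0]], [1, [0, -1, 87], [0, 0, 0]], [1, [0, -1, 90], [0, 0, 0]], [1, [0, -1, 90], [0, 0, 0]], [1, [0, -1, 90], [0, 0, 0]], [0, [0, -1, 90], [0, 0, 0]], [0, [0, -1, 90], [0, 0, 0]], [0, [0, -1, 90], [0, 0, 0]], [0, [0, -1, 90], [0, 0, 0]], [0, [0, -1, 90], [0, 0, 0]], [0, [0, -1, 90], [0, 0, 0]], [0, [0, -1, 90], [0, 0, 0]], [0, [0, -1, 90], [0, 0, 0]]]'

```text
t: 13.72
ee_pos: [0.6851, 0.1424, 0.0171]
tool_rot: [3.141, 0.001, -3.141]
ft_force: [-0.3, -0.2, 5.6]
width: 0.0241
```

arm_command --increments '[[0, [0, 0, -10], [0, 0, 0]], [0, [0, 0, -35], [0, 0, 0]], [0, [0, 0, -70], [0, 0, 0]], [0, [0, -20, -95], [0, 0, 0]], [0, [8, -55, -95], [0, 0, 0]], [0, [16, -90, -95], [0, 0, 0]], [0, [24, -125, -95], [0, 0, 0]], [0, [32, -160, -95], [0, 0, 0]], [0, [40, -195, -95], [0, 0, 0]], [0, [48, -230, -95], [0, 0, 0]], [0, [56, -265, -95], [0, 0, 0]], [0, [64, -300, -95], [0, 0, 0]], [0, [72, -335, -95], [0, 0, 0]], [0, [80, -370, -95], [0, 0, 0]], [0, [87, -405, -95], [0, 0, 0]], [0, [93, -435, -95], [0, 0, 0]], [0, [93, -456, -95], [0, 0, 0]], [0, [93, -456, -95], [0, 0, 0]], [0, [93, -456, -95], [0, 0, 0]]]'

```text
t: 15.3
ee_pos: [0.591, -0.3146, 0.1112]
tool_rot: [3.141, -0.0, 3.139]
ft_force: [0.0, 0.3, -0.8]
width: 0.0241
```

arm_command --increments '[[0, [0, 0, 35], [0, 0, 0]], [0, [0, 0, 60], [0, 0, 0]], [0, [0, 0, 75], [0, 0, 0]], [0, [0, 0, 75], [0, 0, 0]], [0, [0, 0, 75], [0, 0, 0]], [0, [0, 0, 75], [0, 0, 0]]]'

```text
t: 15.8
ee_pos: [0.5928, -0.3135, 0.0381]
tool_rot: [-3.141, 0.002, -3.141]
ft_force: [1.5, -0.1, -0.2]
width: 0.024
```

```bash
python3 - <<'E'
from h import *
d=robot.get_image("wrist");cv2.imwrite("pics/w8.png",d["img"][:,:,::-1])
o=robot.observe();print(o["ee_pos"],o["ft_force"])
E
```

```text
[ 0.59313557 -0.31395178  0.03871823] [-0.75220961  0.25934534  0.63975095]
```

View pics/w8.png

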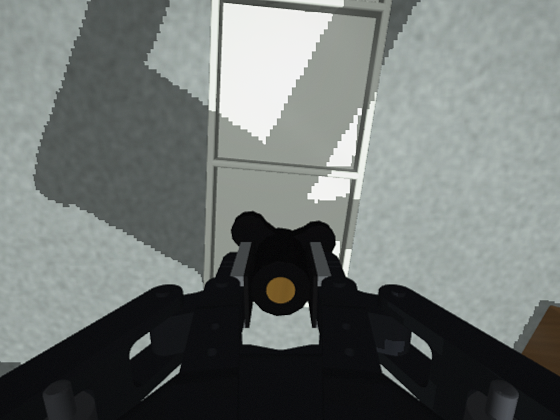

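arm_command --increments '[[0, [0, 0, 5], [0, 0, 0]], [0, [0, 0, 10], [0, 0, 0]], [0, [0, 0, 14], [0, 0, 0]], [0, [0, 0, 16], [0, 0, 0]], [0, [0, 0, 16.5], [0, 0, 0]], [0, [0, 0, 16.5], [0, 0, 0]], [0, [0, 0, 16.5], [0, 0, 0]]]'

```text
t: 16.43
ee_pos: [0.5916, -0.3136, 0.021]
tool_rot: [3.142, -0.0, -3.141]
ft_force: [-5.2, 2.8, 11.3]
width: 0.0242
```

Contact (11 N up). Release.

arm_command --increments '[[0.3, [0, 0, 0], [0, 0, 0]], [0.55, [0, 0, 0], [0, 0, 0]], [0.55, [0, 0, 0], [0, 0, 0]], [0.55, [0, 0, 0], [0, 0, 0]], [0.55, [0, 0, 0], [0, 0, 0]], [0.55, [0, 0, -5], [0, 0, 0]], [0.55, [0, 0, -25], [0, 0, 0]], [1, [0, 0, -60], [0, 0, 0]], [1, [0, 0, -97], [0, 0, 0]], [1, [0, 0, -97], [0, 0, 0]], [1, [0, 0, -97], [0, 0, 0]]]'

```text
t: 17.35
ee_pos: [0.594, -0.3151, 0.1215]
tool_rot: [-3.138, 0.006, -3.141]
ft_force: [-0.1, -0.4, 0.5]
width: 0.0853
```

```bash
python3 - <<'E'
from h import *
d=robot.get_image("wrist");cv2.imwrite("pics/w9.png",d["img"][:,:,::-1])
print(robot.observe()["ee_pos"])
E
```

```text
[ 0.5925562  -0.31412399  0.11869563]
```

View pics/w9.png

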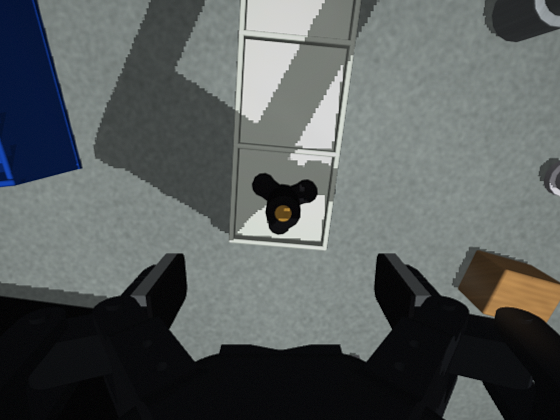

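arm_command --increments '[[1, [25, 30, 0], [0, 0, 0]], [1, [50, 60, 0], [0, 0, 0]], [1, [75, 90, 0], [0, 0, 0]], [1, [100, 120, 0], [0, 0, 0]], [1, [125, 150, 0], [0, 0, 0]], [1, [140, 170, 0], [0, 0, 0]], [1, [140, 174, 0], [0, 0, 0]], [1, [140, 174, 15], [0, 0, 0]], [1, [140, 174, 15], [0, 0, 0]], [1, [140, 174, 15], [0, 0, 0]]]'

```text
t: 18.23
ee_pos: [0.4504, -0.1392, 0.1003]
tool_rot: [3.14, -0.003, -3.141]
ft_force: [0.7, 0.3, -0.3]
width: 0.0853
```

```bash
python3 - <<'E'
from h import *
d=robot.get_image("wrist");cv2.imwrite("pics/w10.png",d["img"][:,:,::-1])
print(robot.observe()["ee_pos"],w2pix(d,(.4519,-.1395,.042)))
E
```

```text
[ 0.45102226 -0.13960686  0.10104959] [281.00356523 224.4064339 ]
```

View pics/w10.png

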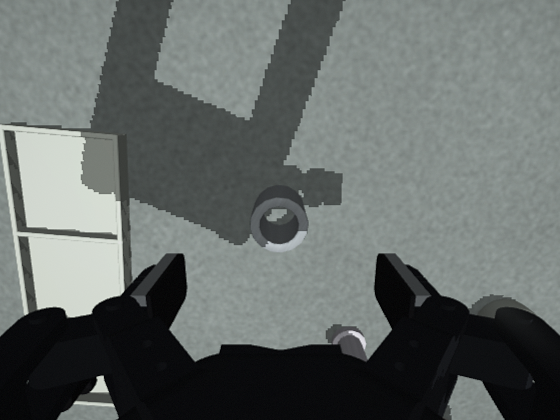

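arm_command --increments '[[1, [0, -1, 30], [0, 0, 0]], [1, [0, -1, 55], [0, 0, 0]], [1, [0, -1, 75], [0, 0, 0]], [1, [0, -1, 88], [0, 0, 0]], [1, [0, -1, 91], [0, 0, 0]], [1, [0, -1, 91], [0, 0, 0]], [1, [0, -1, 91], [0, 0, 0]], [0, [0, -1, 91], [0, 0, 0]], [0, [0, -1, 91], [0, 0, 0]], [0, [0, -1, 91], [0, 0, 0]], [0, [0, -1, 91], [0, 0, 0]], [0, [0, -1, 91], [0, 0, 0]], [0, [0, -1, 91], [0, 0, 0]], [0, [0, -1, 91], [0, 0, 0]], [0, [0, -1, 91], [0, 0, 0]]]'

```text
t: 19.53
ee_pos: [0.4523, -0.1409, 0.012]
tool_rot: [-3.141, 0.001, -3.141]
ft_force: [-2.3, 0.8, 7.1]
width: 0.0388
```

arm_command --increments '[[0, [0, 0, -10], [0, 0, 0]], [0, [0, 0, -35], [0, 0, 0]], [0, [0, 0, -70], [0, 0, 0]], [0, [3, -25, -80], [0, 0, 0]], [0, [8, -60, -80], [0, 0, 0]], [0, [12, -95, -80], [0, 0, 0]], [0, [16, -130, -80], [0, 0, 0]], [0, [19, -155, -80], [0, 0, 0]], [0, [19, -159, -80], [0, 0, 0]], [0, [19, -159, -80], [0, 0, 0]], [0, [19, -159, -80], [0, 0, 0]], [0, [19, -159, -50], [0, 0, 0]], [0, [19, -159, -30], [0, 0, 0]], [0, [19, -159, -18], [0, 0, 0]], [0, [19, -159, -18], [0, 0, 0]], [0, [19, -159, -18], [0, 0, 0]], [0, [19, -159, -18], [0, 0, 0]]]'

```text
t: 20.95
ee_pos: [0.4335, -0.2996, 0.0301]
tool_rot: [-3.141, 0.001, -3.141]
ft_force: [0.5, -1.0, -0.7]
width: 0.0387
```

```bash
python3 - <<'E'
from h import *
d=robot.get_image("wrist");cv2.imwrite("pics/w11.png",d["img"][:,:,::-1])
o=robot.observe();print(o["ee_pos"],o["ft_force"])
E
```

```text
[ 0.43374332 -0.30002955  0.03043842] [ 0.26045813  0.50131075 -1.19725589]
```

View pics/w11.png

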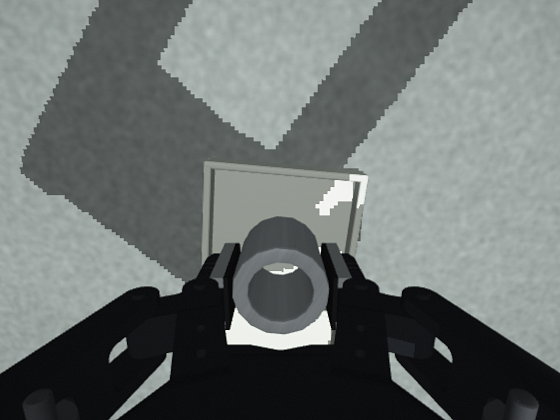

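arm_command --increments '[[0, [0, 0, 4], [0, 0, 0]], [0, [0, 0, 8], [0, 0, 0]], [0, [0, 0, 11], [0, 0, 0]], [0, [0, 0, 13], [0, 0, 0]], [0, [0, 0, 14], [0, 0, 0]], [0, [0, 0, 14.5], [0, 0, 0]], [0, [0, 0, 14.5], [0, 0, 0]], [0, [0, 0, 14.5], [0, 0, 0]]]'

```text
t: 21.67
ee_pos: [0.4326, -0.2996, 0.0159]
tool_rot: [3.141, -0.001, -3.141]
ft_force: [-8.8, 7.2, 19.2]
width: 0.0387
```

Contact. Release and retreat.

arm_command --increments '[[0.5, [0, 0, -0.5], [0, 0, 0]], [0.7, [0, 0, -0.5], [0, 0, 0]], [0.7, [0, 0, -0.5], [0, 0, 0]], [0.7, [0, 0, -0.5], [0, 0, 0]], [0.7, [0, 0, -0.5], [0, 0, 0]], [0.7, [0, 0, -5], [0, 0, 0]], [0.7, [0, 0, -25], [0, 0, 0]], [1, [0, 0, -60], [0, 0, 0]], [1, [0, 0, -100], [0, 0, 0]], [1, [0, 0, -105], [0, 0, 0]], [1, [0, 0, -105], [0, 0, 0]]]'

```text
t: 22.58
ee_pos: [0.435, -0.3016, 0.124]
tool_rot: [-3.136, 0.006, -3.141]
ft_force: [-0.1, 0.4, -0.9]
width: 0.0857
```

```bash
python3 - <<'E'
from h import *
d=robot.get_image("wrist");cv2.imwrite("pics/w12.png",d["img"][:,:,::-1])
print(robot.observe()["ee_pos"])
E
```

```text
[ 0.43379595 -0.30059039  0.12146842]
```

View pics/w12.png

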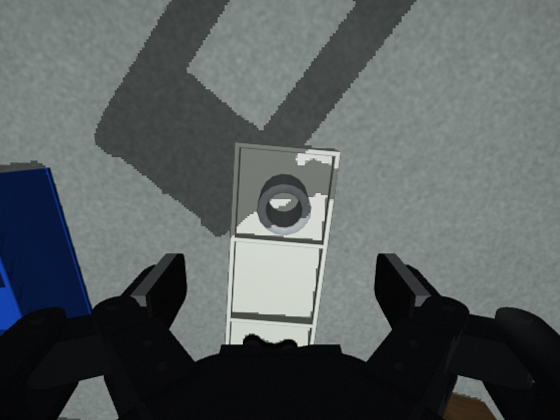

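arm_command --increments '[[1, [-20, 32, 0], [0, 0, 0]], [1, [-40, 64, 0], [0, 0, 0]], [1, [-60, 96, 0], [0, 0, 0]], [1, [-80, 128, 0], [0, 0, 0]], [1, [-100, 160, 0], [0, 0, 0]], [1, [-120, 190, 0], [0, 0, 0]], [1, [-138, 215, 0], [0, 0, 0]], [1, [-142, 222, 0], [0, 0, 0]], [1, [-142, 222, 0], [0, 0, 0]], [1, [-142, 222, 0], [0, 0, 0]], [1, [-142, 222, 0], [0, 0, 0]]]'

```text
t: 23.55
ee_pos: [0.5733, -0.0785, 0.1183]
tool_rot: [-3.141, -0.002, 3.141]
ft_force: [-0.9, 0.5, -0.0]
width: 0.0853
```

```bash
python3 - <<'E'
from h import *
d=robot.get_image("wrist");cv2.imwrite("pics/w13.png",d["img"][:,:,::-1])
print(robot.observe()["ee_pos"],w2pix(d,(.5754,-.0778,.066)))
E
```

```text
[ 0.57350952 -0.07884385  0.11858132] [282.81019569 228.0571561 ]
```

View pics/w13.png

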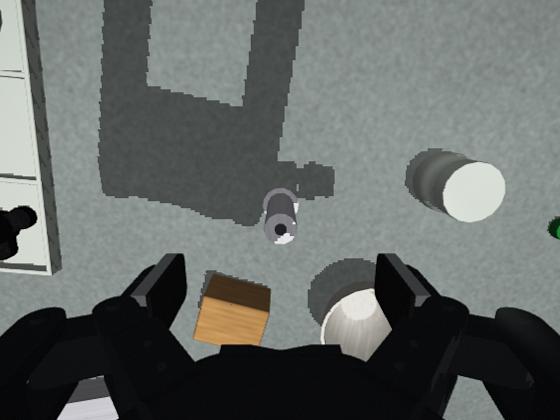

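arm_command --increments '[[1, [-2, 0, 30], [0, 0, 0]], [1, [-2, 0, 55], [0, 0, 0]], [1, [-2, 0, 78], [0, 0, 0]], [1, [-2, 0, 93], [0, 0, 0]], [1, [-2, 0, 98], [0, 0, 0]], [1, [-2, 0, 98], [0, 0, 0]], [1, [-2, 0, 98], [0, 0, 0]], [0, [-2, 0, 98], [0, 0, 0]], [0, [-2, 0, 98], [0, 0, 0]], [0, [-2, 0, 98], [0, 0, 0]], [0, [-2, 0, 98], [0, 0, 0]], [0, [-2, 0, 98], [0, 0, 0]], [0, [-2, 0, 98], [0, 0, 0]], [0, [-2, 0, 98], [0, 0, 0]], [0, [-2, 0, 98], [0, 0, 0]], [0, [-2, 0, 98], [0, 0, 0]]]'

```text
t: 24.93
ee_pos: [0.5769, -0.0776, 0.0218]
tool_rot: [-3.141, 0.001, -3.141]
ft_force: [-1.9, 1.0, 5.2]
width: 0.0195
```

arm_command --increments '[[0, [0, 0, -10], [0, 0, 0]], [0, [0, 0, -35], [0, 0, 0]], [0, [0, 0, -70], [0, 0, 0]], [0, [4, -15, -90], [0, 0, 0]], [0, [12, -45, -90], [0, 0, 0]], [0, [22, -80, -90], [0, 0, 0]], [0, [32, -115, -90], [0, 0, 0]], [0, [42, -150, -90], [0, 0, 0]], [0, [52, -185, -90], [0, 0, 0]], [0, [60, -215, -90], [0, 0, 0]], [0, [64, -229, -90], [0, 0, 0]], [0, [64, -229, -90], [0, 0, 0]], [0, [64, -229, -90], [0, 0, 0]], [0, [64, -229, -60], [0, 0, 0]], [0, [64, -229, -35], [0, 0, 0]], [0, [64, -229, -18], [0, 0, 0]], [0, [64, -229, -18], [0, 0, 0]], [0, [64, -229, -18], [0, 0, 0]], [0, [64, -229, -18], [0, 0, 0]]]'

```text
t: 26.52
ee_pos: [0.5137, -0.306, 0.0407]
tool_rot: [-3.141, 0.001, -3.14]
ft_force: [0.1, 0.3, -0.2]
width: 0.0193
```

```bash
python3 - <<'E'
from h import *
d=robot.get_image("wrist");cv2.imwrite("pics/w14.png",d["img"][:,:,::-1])
o=robot.observe();print(o["ee_pos"],o["ft_force"])
E
```

```text
[ 0.51407978 -0.30660737  0.04126637] [ 0.08263441  0.08216727 -0.01698253]
```

View pics/w14.png

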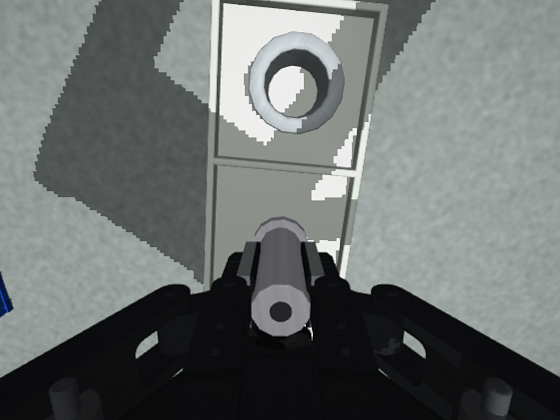

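Target z ≈ 0.0258; lower about 15 mm.

arm_command --increments '[[0, [0, 0, 4], [0, 0, 0]], [0, [0, 0, 8], [0, 0, 0]], [0, [0, 0, 11], [0, 0, 0]], [0, [0, 0, 13], [0, 0, 0]], [0, [0, 0, 14], [0, 0, 0]], [0, [0, 0, 14.5], [0, 0, 0]], [0, [0, 0, 14.5], [0, 0, 0]], [0, [0, 0, 14.5], [0, 0, 0]]]'

```text
t: 27.23
ee_pos: [0.5126, -0.3066, 0.0258]
tool_rot: [3.141, -0.0, -3.142]
ft_force: [-4.3, 3.8, 9.9]
width: 0.0192
```

arm_command --increments '[[0.25, [0, 0, 0], [0, 0, 0]], [0.5, [0, 0, 0], [0, 0, 0]], [0.5, [0, 0, 0], [0, 0, 0]], [0.5, [0, 0, 0], [0, 0, 0]], [0.5, [0, 0, 0], [0, 0, 0]], [0.5, [0, 0, -5], [0, 0, 0]], [0.5, [0, 0, -25], [0, 0, 0]], [0.5, [0, 0, -60], [0, 0, 0]], [0.5, [0, 0, -95], [0, 0, 0]], [0.5, [0, 0, -130], [0, 0, 0]], [0.5, [0, 0, -150], [0, 0, 0]], [0.5, [0, 0, -150], [0, 0, 0]], [0.5, [40, 30, -150], [0, 0, 0]], [0.5, [75, 60, -150], [0, 0, 0]], [0.5, [100, 100, -150], [0, 0, 0]], [0.5, [100, 140, -150], [0, 0, 0]], [0.5, [100, 180, -150], [0, 0, 0]], [0.5, [100, 200, -150], [0, 0, 0]], [0.5, [100, 200, -150], [0, 0, 0]], [0.5, [100, 200, -150], [0, 0, 0]]]'

```text
t: 28.9
ee_pos: [0.4124, -0.1052, 0.1747]
tool_rot: [-3.141, 0.0, -3.138]
ft_force: [0.2, -0.0, 0.1]
width: 0.0428
```

```bash
python3 - <<'E'
from h import *
d=robot.get_image("top");s=robot.get_image("scene")
cv2.imwrite("pics/t2.png",d["img"][:,:,::-1]);cv2.imwrite("pics/s2.png",s["img"][:,:,::-1])
W=world(d)
def top(u,v,r=14):
    a=W[v-r:v+r,u-r:u+r].reshape(-1,3);a=a[(a[:,2]>.033)&(a[:,2]<.09)];h=np.percentile(a[:,2],90);a=a[a[:,2]>h-.008]
    return h.round(4),((a.max(0)+a.min(0))/2)[:2]
def tf(p,c,yaw):
    e=p-np.array(c);c_,s_=np.cos(yaw),np.sin(yaw);return np.array([c_*e[0]+s_*e[1],-s_*e[0]+c_*e[1]])
for n,X,T in [("short",(.477,.294,.046),2),("lring",(.557,.3,.046),2),("knob",(.592,-.314,.046),3),("sring",(.433,-.3,.046),3),("tall",(.5125,-.307,.07),3)]:
    u,v=w2pix(d,X).astype(int);h,p=top(u,v);print(n,h,p.round(4),tf(p,(.5172,.2972),.0812).round(4) if T==2 else tf(p,(.5125,-.307),-.0873).round(4))
print(robot.observe()["ee_pos"])
E
```

```text
short 0.0489 [0.4752 0.2952] [-0.042   0.0014]
lring 0.0488 [0.555  0.3009] [0.0379 0.0007]
knob 0.0483 [ 0.5925 -0.3119] [0.0801 0.0021]
sring 0.0489 [ 0.4332 -0.2975] [-0.0798  0.0025]
tall 0.072 [ 0.5117 -0.3045] [-0.001   0.0025]
[ 0.41259361 -0.10699191  0.17472414]
```

View pics/t2.png

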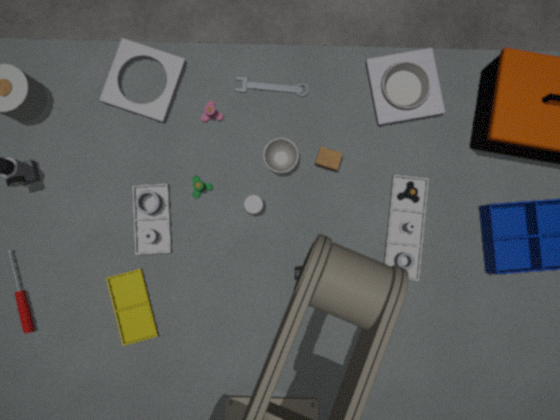

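View pics/s2.png

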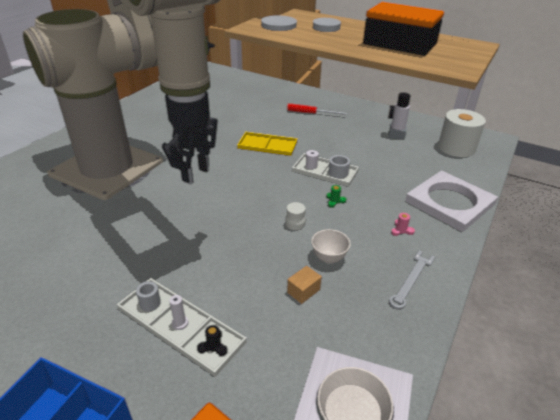

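All five parts stand upright in their own compartments. The bystanders are unmoved and the arm is clear, so I am handing in.

```bash
python3 -c "
from cell import robot
print(robot.close_job())"
```

```text
the job is handed in; nothing more can be done
None
```

Both kits are made up and the job was handed in at about 29 s of the 128 s allowed.

- **Two-compartment tray:** the short post is in the near compartment and the large ring in the far one.
- **Three-compartment tray:** the small ring is in the near compartment, the tall post in the middle and the knob in the far one.

**Position:** the last top view put every part within about 3 mm of its compartment centre in tray x and y, against the 30 mm allowed.

**Standing and release:** the last scene picture showed all five upright. The arm was clear of everything. The bowl, jar, carton, pink and green knobs and yellow tray looked unmoved in both pictures, but I did not measure them.

**Height:** depth readings of the part tops came out 2–3 mm above nominal in the trays. That is like the 4–6 mm bias the same camera showed for parts on the table, so I take them to be on the floor. I could not confirm the 3 mm height limit more closely.

**Setting down:** the knob, small ring and tall post showed a clear contact force of 10–19 N before release. The short post and large ring showed none at the last reading. I lowered them 1 mm more before opening and read no force at that point, so any remaining drop should have been under a millimetre.

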